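# Turn the farm-shop packs in their sleeves and scan their labels

### The arm

A 6-joint arm with a two-finger parallel gripper is mounted at the origin on the work surface. World frame = base frame: x ahead of the robot, y to its left, z up, the work surface at z = 0. Lengths are in m, angles in rad, forces in N, time in s.
With the tool pointing down it reaches from about 0.3 to 0.775 m from the base axis. Payload 14.6 kg.
Tool frame: the origin (TCP) lies at the centre of the arm's flange, where the gripper is bolted on; the fingertips stand 199 mm ahead of it and the grasp point (between the pads) lies ctrl.tcp_to_grasp ahead of it (ctrl.tcp_to_grasp is the distance from the TCP to the grasp point, in m); z points along the fingers, y is the line along which they close (so a half turn about z gives the same grasp; the last joint's range is limited). The gripper opens to 94 mm and grips with 3 to 60 N. Pads are 16 mm wide; open, the fingers measure 119 mm over their backs; the gripper's body (75 mm by 177 mm) begins 78 mm behind the grasp point.
Start: joints at [-1.204, 0.3, 1.521, -0, 1.321, -0.067], TCP at [0.231, -0.499, 0.405] pointing down, gripper open.
Joint ranges: [-3.03, 3.03], [-0.79, 2.21], [0.23, 2.52], [-1.04, 4.18], [0, 3.07], [-2.55, 2.55]. Speed limits (rad/s): [2.22, 2.22, 2.57, 3.14, 3.14, 3.14].

### API

Orientations are given as [roll, pitch, yaw] about the fixed x, y, z axes, in that order (R = Rz(yaw) Ry(pitch) Rx(roll)).
In Python, from station import ctrl gives the robot as it stands. The module is installed in compiled form; this text tells all that it offers.
- The arm moves only by the shell command python3 -m jog 'ROWS' [OPENING] [FORCE]. ROWS is JSON, a list of rows, each a list of 6 numbers: the shift along the tool's x, y, z in cm, then the turn, a rotation vector about the tool's x, y, z in rad. In form: [[tx, ty, tz, ax, ay, az], ...]. A call has 1 to 8 rows; each row is the pose to reach, as a shift and turn from the pose commanded when the call began, along the tool's axes at that moment; what a row does not reach only later rows make up. A row lasts 1/10 s, in which the tool goes at most 50 mm and 8.59 degrees, less where a joint would pass 70% of its speed; a pose out of reach is approached as far as the arm can. A call with a gripper value outside its range is refused whole. OPENING is the opening in per cent of the stroke, from 0 (shut) to 100 (fully open), set as the call begins (- or left out, the last holds). The fingers move at their own pace and stop on an object; FORCE is the grip in N (left out, the last holds). Time passes only in rows, so rows that repeat a pose let the fingers close. It gives the time, the measured TCP pose, the force, the opening and the grip force at its end, in the units of the state.
- ctrl.get_obs(): the state, without advancing time (a new reading comes with each control period).
- ctrl.camera(name): name is "scene" or "top"; returns a dict with "img" (420x560x3 uint8, blue, green, red), "intrinsics" (3x3 intrinsics, pixels), "k1" (the pictures are not rectified: a ray, as slopes to the right and down, at radius r is drawn at 1 + k1 r^2 times it, then the intrinsics apply), "R" (3x3) and "t" (3): a world point X has camera coordinates R X + t. Camera axes: x right, y down, z forward; pixel columns grow to the right and rows downward; lengths in m; the calibration is good to about 2 mm. A picture is of the moment at which its call begins. There is no depth.
- ctrl.hand_in(): hands the job in; it is judged then, once.
The state is a dict: "time_s": time; "qpos": joint angles; "joint_vel": joint speeds; "tau": joint torques, N m; "ee_pos": TCP position; "eef_rot": TCP orientation; "force": force on the tool from outside, world axes, zero at the start; "moment": the same for the moment, N m; "grip_width": finger opening in m; "grip_force": force on a finger pad.
Only numpy, scipy, OpenCV 4.12 (cv2) and the standard library are available. Lean on these libraries where they do the work, as an engineer would, in place of code of your own. Each camera call takes 0.05 s, during which the arm holds its last target. There are 200 camera calls.

### The job

Every pack on the farm shop's packing table was put into its sleeve back to front, so its label is hidden: slide each one out, turn it end for end (keep it right side up) and slide it back fully home in its own sleeve, label end showing. When all are done, take the scanner and read the labels one after another from the narrowest pack to the widest, holding its window level and steady for about two seconds over the middle of each label, roughly 60 mm above it; then put the scanner back on its mat, standing on its feet. Some sleeves may be empty; leave the mug and the jar alone.

Things in the scene. Friction and masses are not known exactly. Their poses are not given: they have to be found in the camera images.
- jig_narrow: fixed packing jig: wooden board 260x110x12 mm, card sleeve on its far half. Origin: centre of the underside; +x along the board into the sleeve, z up. Sleeve: tunnel 46 wide, 38 high inside, walls 5 mm, roof top 54 mm over the table, open only at the mouth x=+20 mm (faces -x), stop at x=+110. Board free from x=-130 to +20: the pack slides flat on it. Empty sleeve: pack absent, nothing to do
- pack_narrow: closed wooden box 130x40x34 mm, about 0.25 kg; 3 mm play each side in jig_narrow's sleeve. Origin: centre of the underside; x along its length, z up. Bar-code label on top at the +x end, other end plain. At the start in its sleeve wrong way round, 40-55 mm of the plain end out. Fully home: touches the stop, origin at x=+45 mm of the jig, 40 mm sticks out. None if absent
- label_narrow (a point): centre of the narrow pack's label, on its top face 45 mm from the pack's origin along its +x; z points up out of the label. The label is 32 mm long x 32 mm wide
- jig_middle: fixed packing jig: wooden board 260x110x12 mm, card sleeve on its far half. Origin: centre of the underside; +x along the board into the sleeve, z up. Sleeve: tunnel 58 wide, 38 high inside, walls 5 mm, roof top 54 mm over the table, open only at the mouth x=+20 mm (faces -x), stop at x=+110. Board free from x=-130 to +20: the pack slides flat on it. Empty sleeve: pack absent, nothing to do
- pack_middle: closed wooden box 130x52x34 mm, about 0.25 kg; 3 mm play each side in jig_middle's sleeve. Origin: centre of the underside; x along its length, z up. Bar-code label on top at the +x end, other end plain. At the start in its sleeve wrong way round, 40-55 mm of the plain end out. Fully home: touches the stop, origin at x=+45 mm of the jig, 40 mm sticks out. None if absent
- label_middle (a point): centre of the middle pack's label, on its top face 45 mm from the pack's origin along its +x; z points up out of the label. The label is 32 mm long x 44 mm wide
- jig_wide: fixed packing jig: wooden board 260x110x12 mm, card sleeve on its far half. Origin: centre of the underside; +x along the board into the sleeve, z up. Sleeve: tunnel 70 wide, 38 high inside, walls 5 mm, roof top 54 mm over the table, open only at the mouth x=+20 mm (faces -x), stop at x=+110. Board free from x=-130 to +20: the pack slides flat on it. Empty sleeve: pack absent, nothing to do
- pack_wide: closed wooden box 130x64x34 mm, about 0.25 kg; 3 mm play each side in jig_wide's sleeve. Origin: centre of the underside; x along its length, z up. Bar-code label on top at the +x end, other end plain. At the start in its sleeve wrong way round, 40-55 mm of the plain end out. Fully home: touches the stop, origin at x=+45 mm of the jig, 40 mm sticks out. None if absent
- label_wide (a point): centre of the wide pack's label, on its top face 45 mm from the pack's origin along its +x; z points up out of the label. The label is 32 mm long x 56 mm wide
- scanner: scanner like a telephone receiver, 150 long, 62 high, 0.25 kg, on two feet. Origin: centre of the underside; x towards the head, z up. Head x=+25 to +75 mm, 56 wide, z=0-44; heel x=-75 to -49, 50 wide. Between them a black handle 30 wide, z=26-56, to be gripped across at x=-10 mm (near the centre of mass); above it a cap 42 wide, z=56-62, over the whole length
- window (a point): centre of the scanner's reading window, on the underside of its head, 50 mm from the scanner's origin along its x; it reads straight down, along the scanner's -z
- mat: black rubber mat fixed to the table, 210 x 120 x 6 mm, the scanner's resting place. Origin: centre of its underside, x along its length
- mug: bystander: clay mug, 76 mm across, 85 mm high; origin at the centre of its foot
- jar: bystander: closed glass jar, 76 mm across, 88 mm high; origin at the centre of its foot
Things that resemble listed ones, but are neither listed nor needed, are in the scene too. Several things have the shape of the mat; the one meant has the colours described above.

How it is judged:
By the outcome, as a careful person would: the job done as asked, in the order asked, and still so for the second after the job is handed in, with the robot touching nothing.
Of pack_narrow, pack_middle, pack_wide only 2 to 3 are there at a start; the rules pass over those that are not, and their reading is None.
At some moment in a run one of scanner may be knocked a few centimetres aside while the robot is not near it.
Once in a run the grip may slacken for a moment while it holds something.
It also fails if it takes over 210 s, if anything falls off the work surface, if the arm or the gripper's body presses on something with over 40 N, if the wrist force passes 120 N, or if a joint passes its speed limit or range.

## Working session

There is one attempt and no reset: what is moved stays moved. The work goes in short steps, Python scripts to look and compute and a shell command to move; the robot and the scene stay as the last step left them, time stands still between calls to the robot, and variables do not carry over. Pictures are saved under pics/ and viewed, at most 14 in all, crops included, and the job is handed in when it is done.

```bash
mkdir -p pics; ls; cat > h.py <<'E'
import numpy as np, cv2
from station import ctrl
def cam(n,save=None):
    c=ctrl.camera(n)
    if save: cv2.imwrite('pics/'+save+'.png',c['img'])
    return c
def ray(c,u,v):
    K=np.array(c['intrinsics']);R=np.array(c['R']);t=np.array(c['t'])
    d=np.array([(u-K[0,2])/K[0,0],(v-K[1,2])/K[1,1]]);s=d.copy()
    for _ in range(20): s=d/(1+c['k1']*(s@s))
    return -R.T@t, R.T@np.array([s[0],s[1],1.])
def onz(c,u,v,z):
    o,d=ray(c,u,v); return (o+d*(z-o[2])/d[2])
def proj(c,X):
    K=np.array(c['intrinsics']);p=np.array(c['R'])@np.array(X)+np.array(c['t']);s=p[:2]/p[2];s=s*(1+c['k1']*(s@s))
    return s[0]*K[0,0]+K[0,2],s[1]*K[1,1]+K[1,2]
E
python3 - <<'E'
from h import *
for n in('top','scene'):
    c=cam(n,n+'0'); o,_=ray(c,280,210); print(n,o,c['k1'],c['intrinsics'])
o=ctrl.get_obs(); print(o, ctrl.tcp_to_grasp)
E
```

```text
pics
top [ 0.40756912 -0.0118014   1.11279298] 0.0029705413583435134 [[398.22204566   0.         273.43928128]
 [  0.         398.22204566 209.19951   ]
 [  0.           0.           1.        ]]
scene [0.76372036 0.45325393 1.04179388] -0.03339337392658643 [[454.67836746   0.         285.38170948]
 [  0.         454.67836746 203.16883581]
 [  0.           0.           1.        ]]
{'time_s': 0.1, 'qpos': array([-1.20357088e+00,  3.00416974e-01,  1.52153465e+00, -8.38009276e-06,
        1.32073031e+00, -6.66139855e-02]), 'joint_vel': array([-0.00033648, -0.00231606, -0.00229877,  0.00071486, -0.00201807,
       -0.00091534]), 'tau': array([ 1.57073580e-03, -5.32644439e+01, -3.53282869e+01,  7.10314955e-02,
        2.34601612e-02, -8.03505964e-05]), 'ee_pos': array([ 0.23117412, -0.49901963,  0.40413555]), 'eef_rot': array([-3.14050525e+00, -6.44085572e-05,  4.33841472e-01]), 'force': array([-0.14095722, -0.56387069,  0.69238739]), 'moment': array([ 0.00124618, -0.00875494, -0.00923215]), 'grip_force': 0.0, 'grip_width': 0.09387089348053572} 0.1804
```

View pics/top0.png

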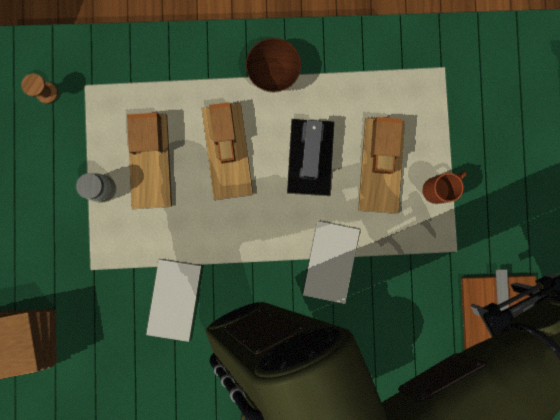

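View pics/scene0.png

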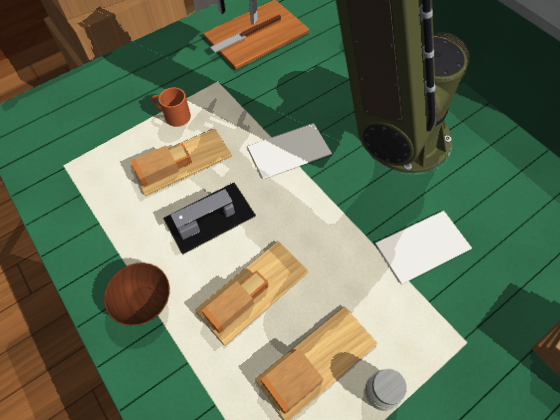

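The top view shows three jigs: at cols ~150 (no pack visible), ~228 and ~383 (packs sticking out towards the robot). The scanner is on the black mat at (312,157), the mug at (443,188) and the jar at (95,188). Next I zoom in.

```bash
python3 - <<'E'
from h import *
im=cv2.imread('pics/top0.png')
def crop(x,y): return cv2.resize(im[y:y+120,x:x+66],None,fx=4,fy=4,interpolation=cv2.INTER_CUBIC)
a=np.hstack([crop(118,98),crop(196,98),crop(350,98)]); a=cv2.convertScaleAbs(a,alpha=1.5)
cv2.imwrite('pics/z1.png',a)
a=cv2.convertScaleAbs(cv2.resize(im[105:205,275:350],None,fx=6,fy=6,interpolation=cv2.INTER_CUBIC),alpha=2.2);cv2.imwrite('pics/z2.png',a)
c=cam('top')
for p in [(150,205),(230,195),(383,210),(312,157)]: print(p,onz(c,*p,0.012))
E
```

```text
(150, 205) [0.47138228 0.3307022  0.012     ]
(230, 195) [0.49231558 0.10856161 0.012     ]
(383, 210) [ 0.43777877 -0.31311044  0.012     ]
(312, 157) [ 0.59109783 -0.12208669  0.012     ]
```

View pics/z1.png

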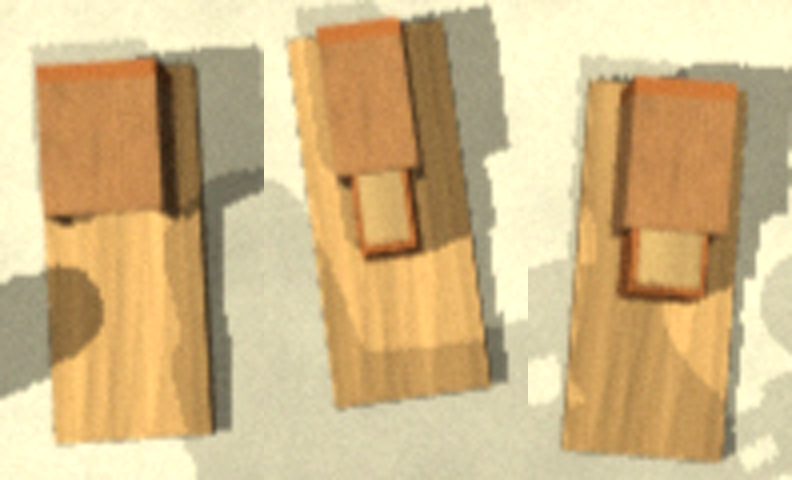

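View pics/z2.png

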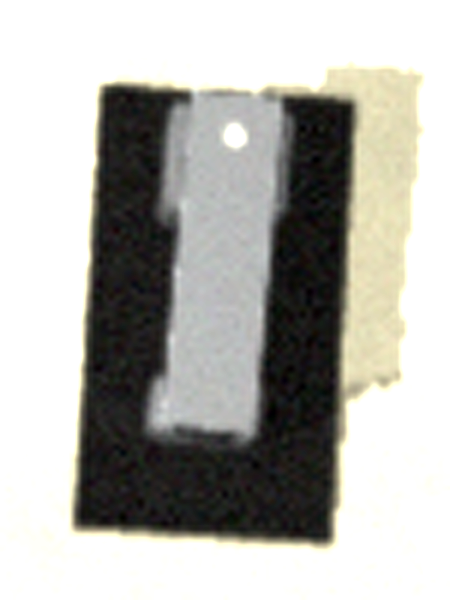

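The zoom shows an empty wide sleeve (left), the narrow pack (middle tile) and the middle pack (right tile). The scanner's head, with the white dot, points away from the robot. I fit the poses from the corners next.

```bash
cat >> h.py <<'E'
def fit2(model,pts):
    A=np.array(model);B=np.array(pts)[:,:2];a=A.mean(0);b=B.mean(0);H=(A-a).T@(B-b)
    th=np.arctan2(H[0,1]-H[1,0],H[0,0]+H[1,1]);R=np.array([[np.cos(th),-np.sin(th)],[np.sin(th),np.cos(th)]])
    t=b-R@a; return t,th,(A@R.T+t-B)*1000
def jw(j,x,y=0):  # jig -> world
    t,th=j; return np.array([t[0]+x*np.cos(th)-y*np.sin(th),t[1]+x*np.sin(th)+y*np.cos(th)])
def go(x,y,zg,yaw):
    "print shift (cm) and turn to bring the grasp point to x,y,zg with tool down, yaw"
    from scipy.spatial.transform import Rotation as Ro
    o=ctrl.get_obs();R=Ro.from_euler('xyz',o['eef_rot'])
    T=Ro.from_euler('xyz',[np.pi,0,yaw])
    d=R.inv().apply(np.array([x,y,zg+ctrl.tcp_to_grasp])-o['ee_pos'])*100
    print('shift',d.round(2),'turn',(R.inv()*T).as_rotvec().round(3))
E
python3 - <<'E'
from h import *
c=cam('top')
M=[(.13,.055),(.13,-.055),(-.13,.055),(-.13,-.055)]
def px(X,Y,ox,tx): return ox+(X-tx+.5)/4-.5, 98+(Y+.5)/4-.5
for n,ox,tx,cs,mouth in [('narrow',196,264,[(289,40),(443,18),(337,408),(491,383)],[(334,178),(408,168)]),
                   ('middle',350,528,[(588,80),(745,83),(562,452),(724,461)],[(630,232),(727,236)]),
                   ('wide',118,0,[(36,64),(195,62),(56,443),(212,435)],[(46,215),(163,210)])]:
    P=[onz(c,*px(X,Y,ox,tx),.012) for X,Y in cs]
    t,th,r=fit2(M,P); print(n,t.round(4),round(th,4),'resid mm',r.round(1).tolist())
    for X,Y in mouth:
        w=onz(c,*px(X,Y,ox,tx),.054)[:2]-t; print('  mouth in jig',(np.cos(th)*w[0]+np.sin(th)*w[1]).round(4),(-np.sin(th)*w[0]+np.cos(th)*w[1]).round(4))
# scene-view check: predicted board corners
s=cam('scene')
im=s['img'].copy()
E
```

```text
narrow [0.6166 0.1133] 0.1059 resid mm [[0.8, 1.1], [0.3, -0.3], [0.7, 0.7], [-1.8, -1.6]]
  mouth in jig 0.019 0.0302
  mouth in jig 0.0189 -0.0198
middle [ 0.5637 -0.3136] -0.0977 resid mm [[1.6, 0.9], [-3.6, 0.6], [1.5, -1.8], [0.5, 0.2]]
  mouth in jig 0.0161 0.0287
  mouth in jig 0.0177 -0.036
wide [0.5962 0.3316] 0.0256 resid mm [[-4.0, -1.1], [0.8, -0.1], [1.3, 1.6], [1.9, -0.4]]
  mouth in jig 0.0191 0.0386
  mouth in jig 0.018 -0.0397
```

```bash
cat > ref.py <<'E'
from h import *
from scipy.ndimage import map_coordinates
def edge(c,j,p0,p1,z,n=40,w=.006):
    "points of strongest gradient across segment p0-p1 (jig frame, height z); returns signed offsets (m)"
    g=[cv2.GaussianBlur(c['img'],(0,0),.7)[:,:,k].astype(float) for k in range(3)]
    p0=np.array(p0);p1=np.array(p1);d=(p1-p0)/np.linalg.norm(p1-p0);nn=np.array([-d[1],d[0]])
    s=np.linspace(-w,w,49);out=[]
    for a in np.linspace(.05,.95,n):
        q=p0+a*(p1-p0)
        uv=np.array([proj(c,[*jw(j,*(q+nn*k)),z]) for k in s])
        pr=sum(abs(np.gradient(map_coordinates(x,[uv[:,1],uv[:,0]],order=1))) for x in g)
        k=pr.argmax(); out.append(s[k])
    out=np.array(out);A=np.linspace(.05,.95,n);ok=abs(out-np.median(out))<.002
    f=np.polyfit(A[ok],out[ok],1); return f[1],f[0]+f[1],ok.mean()
E
python3 - <<'E'
from ref import *
J={'narrow':((.6166,.1133),.1059,.056),'middle':((.5637,-.3136),-.0977,.068)}
for n in('top','scene'):
    c=cam(n)
    for k,(t,th,w) in J.items():
        j=(t,th)
        for nm,a,b,z in [('L',(-.13,.055),(.0,.055),.012),('R',(-.13,-.055),(0,-.055),.012),('near',(-.13,.055),(-.13,-.055),.012),
              ('roofL',(.02,w/2),(.1,w/2),.054),('roofR',(.02,-w/2),(.1,-w/2),.054),('mouth',(.02,w/2),(.02,-w/2),.054)]:
            e=edge(c,j,a,b,z,w=.008); print(n,k,nm,np.round(np.array(e[:2])*1000,1),round(e[2],2))
E
```

```text
top narrow L [-0.2  0.2] 0.95
top narrow R [ 1.7 -0.3] 0.2
top narrow near [-2.3 -2.8] 1.0
top narrow roofL [1.4 1.5] 0.8
top narrow roofR [1.7 1.6] 1.0
top narrow mouth [-1.9 -1.5] 0.88
top middle L [3.1 1.9] 0.82
top middle R [-7.  -7.6] 0.9
top middle near [-1.5 -3.4] 0.98
top middle roofL [7.8 7.1] 0.95
top middle roofR [-1.4 -2. ] 0.92
top middle mouth [-2.3 -1.6] 0.78
scene narrow L [4.1 4. ] 0.98
scene narrow R [-6.3 -6.7] 0.88
scene narrow near [1.5 0.9] 1.0
scene narrow roofL [1.3 0.7] 1.0
scene narrow roofR [1.1 1.1] 0.9
scene narrow mouth [1.1 0.9] 0.95
scene middle L [7.8 7.6] 0.88
scene middle R [-1.  -2.2] 0.88
scene middle near [0.4 0.1] 0.9
scene middle roofL [-1.1 -2.8] 0.98
scene middle roofR [-1.9 -2.7] 0.98
scene middle mouth [ 1.6 -0.3] 0.82
```

```bash
cat >> h.py <<'E'
N=((.6161,.1146),.106); Mi=((.5627,-.3148),-.105)
E
python3 - <<'E'
from h import *
go(*jw(N,-.010),.12,.106)
E
```

```text
shift [ 59.77 -39.82  10.42] turn [-0.     0.     0.328]
```

```bash
python3 -m jog '[[3,-2,0,0,0,0],[7,-4.7,0,0,0,0],[11,-7.3,0,0,0,0],[15,-10,0,0,0,0],[19,-12.7,0,0,0,0],[23,-15.3,0,0,0,0],[27,-18,0,0,0,0],[30,-20,0,0,0,0]]' 100 && python3 -m jog '[[4,-2.7,0,0,0,0],[8,-5.3,0,0,0,0],[12,-8,0,0,0,0],[16,-10.7,0,0,0,0],[20,-13.3,0,0,0,0],[24,-16,0,0,0,0],[28,-18.6,0,0,0,0],[29.8,-19.8,0,0,0,0]]' && python3 -m jog '[[0,0,2,0,0,0.1],[0,0,4,0,0,0.2],[0,0,6,0,0,0.328],[0,0,6,0,0,0.328],[0,0,6,0,0,0.328]]'; python3 - <<'E'
from h import *
go(*jw(N,-.010),.034,.106); print(ctrl.get_obs()['qpos'].round(2))
E
```

```text
time_s: 1.15
ee_pos: [0.4201, -0.1892, 0.4049]
eef_rot: [3.141, -0.0, 0.435]
force: [0.8, -1.0, -0.4]
grip_width: 0.094
grip_force: 0.0
time_s: 1.95
ee_pos: [0.6075, 0.1167, 0.4041]
eef_rot: [-3.141, 0.0, 0.436]
force: [0.5, -1.4, 0.3]
grip_width: 0.0942
grip_force: 0.0
time_s: 2.45
ee_pos: [0.6066, 0.1135, 0.3452]
eef_rot: [-3.142, -0.0, 0.109]
force: [-0.2, 0.7, -0.1]
grip_width: 0.0939
grip_force: 0.0
shift [-5.000e-02 -1.000e-02  1.308e+01] turn [-0.    -0.     0.003]
[0.13 0.5  1.39 0.   1.26 1.59]
```

```bash
python3 -m jog '[[0,0,3,0,0,0],[0,0,6,0,0,0],[0,0,9,0,0,0],[0,0,11,0,0,0],[0,0,12.5,0,0,0],[0,0,13.1,0,0,0],[0,0,13.1,0,0,0]]' && python3 -m jog '[[0,0,0,0,0,0],[0,0,0,0,0,0],[0,0,0,0,0,0],[0,0,0,0,0,0],[0,0,0,0,0,0],[0,0,0,0,0,0]]' 0 15
```

```text
time_s: 3.15
ee_pos: [0.6067, 0.1135, 0.214]
eef_rot: [-3.142, -0.0, 0.107]
force: [-0.4, -0.1, 0.4]
grip_width: 0.0942
grip_force: 0.0
time_s: 3.75
ee_pos: [0.6065, 0.1134, 0.2137]
eef_rot: [-3.142, -0.0, 0.106]
force: [0.6, -0.2, -0.7]
grip_width: 0.0494
grip_force: 0.0
```

```bash
python3 -m jog '[[0,0,0,0,0,0],[-0.5,0,0,0,0,0],[-1,0,0,0,0,0],[-2,0,0,0,0,0],[-3,0,0,0,0,0],[-3,0,0,0,0,0]]' 0 25; python3 - <<'E'
from h import *
c=cam('top');cv2.imwrite('pics/a1.png',cv2.resize(c['img'][80:220,180:320],None,fx=4,fy=4))
c=cam('scene');cv2.imwrite('pics/a2.png',cv2.resize(c['img'][200:380,150:390],None,fx=3,fy=3))
E
```

```text
time_s: 4.35
ee_pos: [0.5758, 0.1102, 0.2137]
eef_rot: [3.142, 0.001, 0.106]
force: [-1.0, 0.0, -1.6]
grip_width: 0.0395
grip_force: 25.0
```

View pics/a2.png

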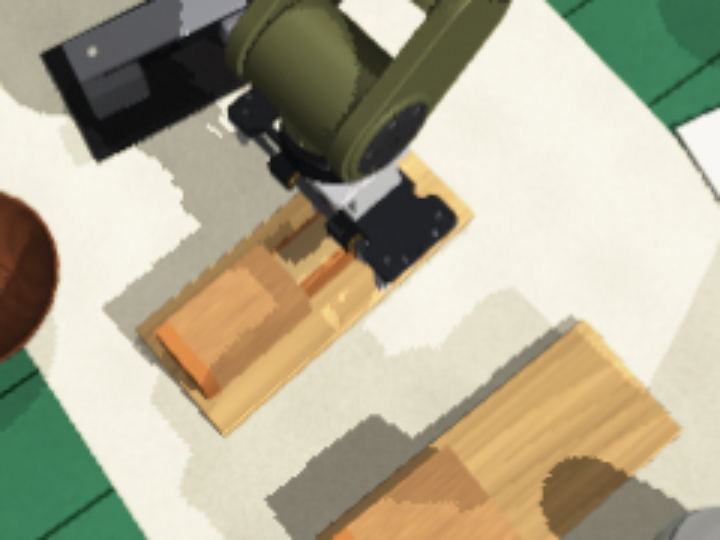

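```bash
python3 -m jog '[[-1,0,0,0,0,0],[-2.3,0,0,0,0,0],[-3.6,0,0,0,0,0],[-5,0,0,0,0,0],[-6.3,0,0,0,0,0],[-7.5,0,0,0,0,0],[-8,0,0,0,0,0],[-8,0,0,0,0,0]]' && python3 -m jog '[[0,0,0,0,0,0],[0,0,-0.5,0,0,0],[0,0,-4,0,0,0],[0,0,-8,0,0,0],[0,0,-12,0,0,0],[0,0,-16,0,0,0],[0,0,-16,0,0,0]]' 60;  python3 - <<'E'
from h import *
c=cam('top');a=cv2.resize(c['img'][90:210,190:270],None,fx=5,fy=5)
d=cam('scene');b=cv2.resize(d['img'][200:350,180:330],None,fx=4,fy=4)
cv2.imwrite('pics/a3.png',np.hstack([a,b[:600,:400]]))
E
```

```text
time_s: 5.25
ee_pos: [0.497, 0.1018, 0.2137]
eef_rot: [-3.142, 0.0, 0.106]
force: [-0.9, 0.1, -0.6]
grip_width: 0.04
grip_force: 25.0
time_s: 5.95
ee_pos: [0.4976, 0.1019, 0.3793]
eef_rot: [-3.141, -0.009, 0.106]
force: [0.7, 1.0, -0.1]
grip_width: 0.0568
grip_force: 0.0
```

View pics/a3.png

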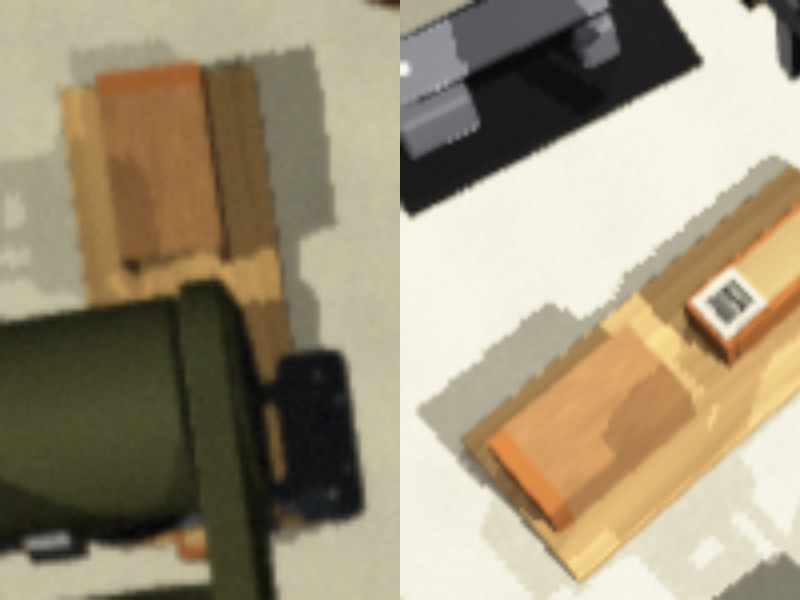

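```bash
cat >> h.py <<'E'
def wj(j,w):
    t,th=j; d=np.array(w)[:2]-np.array(t); return np.array([np.cos(th)*d[0]+np.sin(th)*d[1],-np.sin(th)*d[0]+np.cos(th)*d[1]]).round(4)
def label(j,roi,z=.046,thr=150):
    "label centroid, size, angle in jig frame, from scene camera; roi in jig x,y limits"
    c=cam('scene');im=c['img']
    q=np.array([proj(c,[*jw(j,x,y),z]) for x,y in [(roi[0],roi[2]),(roi[0],roi[3]),(roi[1],roi[3]),(roi[1],roi[2])]])
    m=np.zeros(im.shape[:2],np.uint8);cv2.fillPoly(m,[q.astype(int)],255)
    hsv=cv2.cvtColor(im,cv2.COLOR_BGR2HSV);w=((hsv[:,:,1]<60)&(m>0)).astype(np.uint8)
    n,l,s,ce=cv2.connectedComponentsWithStats(w)
    if n<2: print('none');return
    k=1+s[1:,4].argmax();ct=max(cv2.findContours((l==k).astype(np.uint8),0,1)[0],key=cv2.contourArea)
    h=cv2.convexHull(ct)[:,0]
    P=np.array([wj(j,onz(c,u,v,z)) for u,v in h])*1000
    r=cv2.minAreaRect(P.astype(np.float32));print('label in jig mm',np.round(r[0],1),'size',np.round(r[1],1),'ang',round(r[2],1));return r
E
python3 - <<'E'
from h import *
label(N,(-.06,0,-.028,.028))
go(*jw(N,-.077),.036,.106)
c=cam('scene')
for X,Y in[(720,263),(768,300),(735,340),(688,302)]: print(wj(N,onz(c,180+(X-400)/4,200+Y/4,.046)))
E
```

```text
label in jig mm [-31.2  -0.7] size [31.6 31.8] ang 1.2
shift [ 4.28 -0.02 15.66] turn [ 0.     0.001 -0.   ]
[-0.0436 -0.0212]
[-0.049  0.015]
[-0.0189  0.0203]
[-0.0141 -0.0156]
```

```bash
python3 -m jog '[[2,0,3,0,0,0],[4.35,0,7,0,0,0],[4.35,0,11,0,0,0],[4.35,0,14,0,0,0],[4.35,0,15.6,0,0,0],[4.35,0,15.6,0,0,0]]' && python3 -m jog '[[0,0,0,0,0,0],[0,0,0,0,0,0],[0,0,0,0,0,0],[0,0,0,0,0,0],[0,0,0,0,0,0]]' 0 35 && python3 -m jog '[[0,0,-0.3,0,0,0],[0,0,-0.8,0,0,0],[0,0,-0.8,0,0,0]]' && for i in 1 2 3; do python3 -m jog '[[0,0,0,0,0,-0.12],[0,0,0,0,0,-0.26],[0,0,0,0,0,-0.4],[0,0,0,0,0,-0.54],[0,0,0,0,0,-0.68],[0,0,0,0,0,-0.82],[0,0,0,0,0,-0.96],[0,0,0,0,0,-1.047]]'; done; python3 - <<'E'
from h import *
go(*jw(N,-.076),.036,.106+np.pi)
label(N,(-.15,-.08,-.035,.035),z=.054)
E
```

```text
time_s: 6.75
ee_pos: [0.5396, 0.1063, 0.2142]
eef_rot: [3.141, 0.006, 0.106]
force: [-0.1, -0.2, 0.2]
grip_width: 0.056
grip_force: 0.0
time_s: 7.25
ee_pos: [0.5406, 0.1065, 0.2186]
eef_rot: [-3.142, -0.002, 0.106]
force: [-1.3, 0.1, 6.8]
grip_width: 0.0397
grip_force: 35.0
time_s: 7.55
ee_pos: [0.5404, 0.1064, 0.2263]
eef_rot: [-3.142, -0.001, 0.106]
force: [-0.3, 0.2, -1.8]
grip_width: 0.0398
grip_force: 35.0
time_s: 8.35
ee_pos: [0.5403, 0.1064, 0.2255]
eef_rot: [-3.141, 0.0, 1.158]
force: [-0.4, -1.0, -2.0]
grip_width: 0.0398
grip_force: 35.0
time_s: 9.15
ee_pos: [0.5403, 0.1064, 0.2255]
eef_rot: [-3.141, -0.0, 2.205]
force: [-0.1, -0.8, -2.6]
grip_width: 0.0398
grip_force: 35.0
time_s: 9.95
ee_pos: [0.5403, 0.1064, 0.2255]
eef_rot: [-3.142, -0.0, -3.031]
force: [-0.9, 0.9, -2.3]
grip_width: 0.0401
grip_force: 35.0
shift [-0.02  0.01  0.91] turn [-0.    -0.     0.005]
label in jig mm [-114.5   -1.4] size [72.9 71.4] ang 89.0
```

```bash
python3 -m jog '[[0,0,0.4,0,0,0],[0,0,0.82,0,0,0],[-1,0,0.82,0,0,0],[-2,0,0.82,0,0,0],[-3,0,0.82,0,0,0],[-3.6,0,0.82,0,0,0],[-4.2,0,0.82,0,0,0],[-4.8,0,0.82,0,0,0]]' - 20; python3 -m jog '[[-0.7,0,0,0,0,0],[-1.4,0,0,0,0,0],[-2,0,0,0,0,0],[-2.4,0,0,0,0,0],[-2.4,0,0,0,0,0]]'; python3 - <<'E'
from h import *
print(wj(N,ctrl.get_obs()['ee_pos']))
label(N,(-.09,-.03,-.035,.035))
E
```

```text
time_s: 10.8
ee_pos: [0.5884, 0.1115, 0.2175]
eef_rot: [3.142, -0.001, -3.038]
force: [-6.0, -0.5, 6.9]
grip_width: 0.0399
grip_force: 20.0
time_s: 11.3
ee_pos: [0.6125, 0.114, 0.2175]
eef_rot: [3.142, 0.001, -3.038]
force: [2.4, 0.6, 2.4]
grip_width: 0.0396
grip_force: 20.0
[-0.0036 -0.0002]
label in jig mm [-59.  -2.] size [72.1 60.8] ang 89.7
```

```bash
python3 -m jog '[[0,0,0,0,0,0],[0,0,0,0,0,0],[0,0,0,0,0,0],[1,0,0,0,0,0],[2.5,0,0,0,0,0],[4,0,0,0,0,0],[4.7,0,0,0,0,0],[4.7,0,0,0,0,0]]' 60; python3 -m jog '[[0,0,0,0,0,0],[0,0,0,0,0,0],[0,0,0,0,0,0],[0,0,0,0,0,0]]' 0 25; python3 -m jog '[[-0.8,0,0,0,0,0],[-1.6,0,0,0,0,0],[-2.4,0,0,0,0,0],[-3.2,0,0,0,0,0],[-3.8,0,0,0,0,0],[-4.3,0,0,0,0,0],[-4.5,0,0,0,0,0]]'; python3 -m jog '[[-0.1,0,0,0,0,0],[-0.2,0,0,0,0,0],[-0.3,0,0,0,0,0],[-0.3,0,0,0,0,0]]'; python3 - <<'E'
from h import *
print(wj(N,ctrl.get_obs()['ee_pos']))
E
```

```text
time_s: 12.15
ee_pos: [0.5649, 0.109, 0.2176]
eef_rot: [3.142, -0.0, -3.036]
force: [-0.7, 0.4, -0.3]
grip_width: 0.0564
grip_force: 0.0
time_s: 12.55
ee_pos: [0.5655, 0.1091, 0.2174]
eef_rot: [3.142, 0.0, -3.036]
force: [1.0, 0.2, -0.6]
grip_width: 0.04
grip_force: 25.0
time_s: 13.25
ee_pos: [0.6103, 0.1138, 0.2174]
eef_rot: [3.142, -0.0, -3.036]
force: [-5.3, -0.2, 4.7]
grip_width: 0.0399
grip_force: 25.0
time_s: 13.65
ee_pos: [0.613, 0.1141, 0.2174]
eef_rot: [3.142, 0.0, -3.036]
force: [-2.1, 0.7, 2.7]
grip_width: 0.0399
grip_force: 25.0
[-0.0031 -0.0002]
```

```bash
for i in 1 2; do python3 -m jog '[[-0.05,0,0,0,0,0],[-0.1,0,0,0,0,0],[-0.15,0,0,0,0,0],[-0.2,0,0,0,0,0],[-0.2,0,0,0,0,0]]'|grep -E "ee_pos|force"; done
```

```text
ee_pos: [0.615, 0.1143, 0.2174]
force: [-1.8, 1.4, 1.6]
grip_force: 25.0
ee_pos: [0.617, 0.1145, 0.2174]
force: [-1.8, -1.0, 0.5]
grip_force: 25.0
```

```bash
for i in 1 2 3; do python3 -m jog '[[-0.05,0,0,0,0,0],[-0.1,0,0,0,0,0],[-0.15,0,0,0,0,0],[-0.15,0,0,0,0,0]]'|grep -E "ee_pos|force"; done
```

```text
ee_pos: [0.6184, 0.1147, 0.2174]
force: [-3.8, -0.4, 3.4]
grip_force: 25.0
ee_pos: [0.6192, 0.1148, 0.2174]
force: [-16.8, -2.3, 9.9]
grip_force: 25.0
ee_pos: [0.6202, 0.1149, 0.2173]
force: [-23.9, -2.6, 15.0]
grip_force: 25.0
```

```bash
python3 -m jog '[[0.2,0,0,0,0,0],[0.2,0,0,0,0,0],[0.2,0,0,0,0,0],[0.2,0,-4,0,0,0],[0.2,0,-8.5,0,0,0],[0.2,0,-12,0,0,0],[0.2,0,-14,0,0,0],[0.2,0,-14,0,0,0]]' 100; python3 - <<'E'
from h import *
label(N,(-.035,.015,-.028,.028))
go(*jw(Mi,-.010),.15,-.105+np.pi)
E
```

```text
time_s: 16.65
ee_pos: [0.6197, 0.1148, 0.3607]
eef_rot: [3.141, 0.006, -3.036]
force: [-0.1, -0.6, 0.6]
grip_width: 0.0938
grip_force: 0.0
label in jig mm [-9.7 -5.4] size [50.1 52.3] ang 89.2
shift [ 11.15 -41.92   2.75] turn [0.    0.002 0.21 ]
```

```bash
python3 -m jog '[[0.8,-3,0,0,0,0],[2,-7.5,0,0,0,0],[3.2,-12,0,0,0,0],[4.4,-16.5,0,0,0,0],[5.6,-21,0,0,0,0],[6.8,-25.5,0,0,0,0],[8,-30,0,0,0,0],[9.2,-34.5,0,0,0,0]]' && python3 -m jog '[[1,-4,0,0,0,0.07],[1.95,-7.4,0,0,0,0.14],[1.95,-7.4,1,0,0,0.21],[1.95,-7.4,2.7,0,0,0.21],[1.95,-7.4,2.7,0,0,0.21]]'; python3 - <<'E'
from h import *
label(N,(-.035,.015,-.028,.028))
go(*jw(Mi,-.010),.034,-.105+np.pi)
print(ctrl.get_obs()['qpos'].round(2))
c=cam('top');a=cv2.resize(c['img'][90:220,190:420],None,fx=3.4,fy=3.4)
cv2.imwrite('pics/a4.png',a)
E
```

```text
time_s: 17.5
ee_pos: [0.5635, -0.2399, 0.3554]
eef_rot: [3.14, -0.002, -3.036]
force: [0.3, -1.0, 0.9]
grip_width: 0.0942
grip_force: 0.0
time_s: 18.0
ee_pos: [0.5521, -0.3137, 0.3263]
eef_rot: [3.139, -0.005, 3.036]
force: [0.2, 0.7, -0.4]
grip_width: 0.0941
grip_force: 0.0
label in jig mm [ 0.9 -1.6] size [29.5 30.9] ang 2.3
shift [-0.08 -0.03 11.36] turn [ 0.002 -0.004  0.   ]
[-0.57  0.56  1.34 -0.    1.25 -2.04]
```

View pics/a4.png

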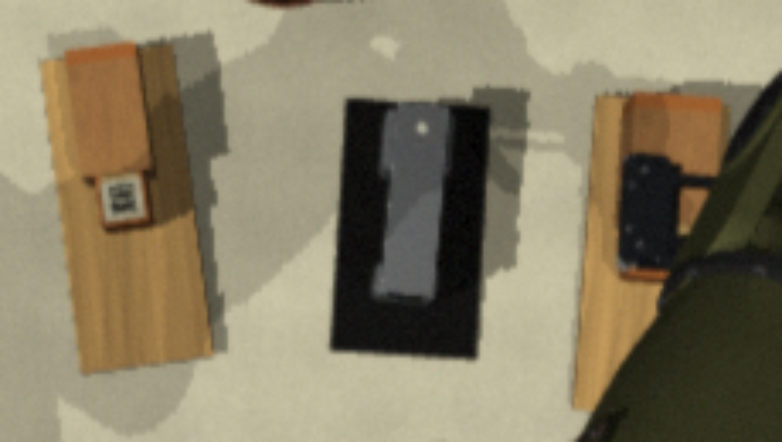

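```bash
python3 -m jog '[[-0.3,0,2,0,0,0],[-0.6,0,6,0,0,0],[-0.6,0,9,0,0,0],[-0.6,0,10.8,0,0,0],[-0.6,0,11.3,0,0,0],[-0.6,0,11.3,0,0,0]]' && python3 -m jog '[[0,0,0,0,0,0],[0,0,0,0,0,0],[0,0,0,0,0,0],[0,0,0,0,0,0],[0,0,0,0,0,0],[0,0,0,0,0,0]]' 0 15 && python3 -m jog '[[0.5,0,0,0,0,0],[1,0,0,0,0,0],[2,0,0,0,0,0],[3,0,0,0,0,0],[4,0,0,0,0,0],[5,0,0,0,0,0],[6,0,0,0,0,0],[7,0,0,0,0,0]]' - 25 && python3 -m jog '[[1,0,0,0,0,0],[2,0,0,0,0,0],[3,0,0,0,0,0],[4,0,0,0,0,0],[5,0,0,0,0,0],[5,0,0,0,0,0]]'
```

```text
time_s: 18.7
ee_pos: [0.5587, -0.3142, 0.2176]
eef_rot: [3.142, -0.0, 3.037]
force: [-0.3, 0.5, 0.3]
grip_width: 0.0939
grip_force: 0.0
time_s: 19.3
ee_pos: [0.5585, -0.3141, 0.2176]
eef_rot: [3.141, -0.0, 3.037]
force: [-1.6, 2.1, 2.0]
grip_width: 0.0518
grip_force: 15.0
time_s: 20.1
ee_pos: [0.4881, -0.3069, 0.2176]
eef_rot: [-3.141, 0.0, 3.037]
force: [5.0, -0.9, 2.2]
grip_width: 0.052
grip_force: 24.9
time_s: 20.7
ee_pos: [0.4378, -0.3017, 0.2176]
eef_rot: [3.141, -0.002, 3.037]
force: [-6.8, 0.1, 10.3]
grip_width: 0.0517
grip_force: 24.9
```

```bash
python3 -m jog '[[0,0,0,0,0,0],[0,0,0,0,0,0],[0,0,-2,0,0,0],[0,0,-6,0,0,0],[0,0,-10,0,0,0],[0,0,-14,0,0,0],[0,0,-14,0,0,0]]' 75 5; python3 - <<'E'
from h import *
label(Mi,(-.065,-.005,-.034,.034))
go(*jw(Mi,-.076),.0375,-.105+np.pi)
E
```

```text
time_s: 21.4
ee_pos: [0.4394, -0.3019, 0.3622]
eef_rot: [-3.138, 0.006, 3.037]
force: [-0.8, -0.2, -0.6]
grip_width: 0.0706
grip_force: 0.0
label in jig mm [-33.   -0.2] size [32.1 42.8] ang 1.9
shift [-4.79  0.02 14.14] turn [-0.002  0.003  0.   ]
```

```bash
python3 -m jog '[[-2,0,3,0,0,0],[-4.6,0,7,0,0,0],[-4.6,0,11,0,0,0],[-4.6,0,13.2,0,0,0],[-4.6,0,14,0,0,0],[-4.6,0,14,0,0,0]]' && python3 -m jog '[[0,0,0,0,0,0],[0,0,0,0,0,0],[0,0,0,0,0,0],[0,0,0,0,0,0],[0,0,0,0,0,0]]' 0 35 && python3 -m jog '[[0,0,-0.3,0,0,0],[0,0,-0.8,0,0,0],[0,0,-0.8,0,0,0]]' && for i in 1 2 3; do python3 -m jog '[[0,0,0,0,0,0.12],[0,0,0,0,0,0.26],[0,0,0,0,0,0.4],[0,0,0,0,0,0.54],[0,0,0,0,0,0.68],[0,0,0,0,0,0.82],[0,0,0,0,0,0.96],[0,0,0,0,0,1.047]]'; done; python3 - <<'E'
from h import *
go(*jw(Mi,-.078),.0375,-.105)
E
```

```text
time_s: 22.05
ee_pos: [0.4845, -0.3063, 0.2159]
eef_rot: [3.14, -0.003, 3.037]
force: [-1.3, 0.1, 0.1]
grip_width: 0.0705
grip_force: 0.0
time_s: 22.55
ee_pos: [0.4851, -0.3065, 0.2186]
eef_rot: [-3.141, 0.001, 3.037]
force: [-1.4, 1.9, 7.9]
grip_width: 0.0514
grip_force: 35.0
time_s: 22.85
ee_pos: [0.485, -0.3066, 0.2262]
eef_rot: [-3.141, 0.001, 3.037]
force: [-0.1, -0.3, -2.9]
grip_width: 0.0518
grip_force: 34.9
time_s: 23.65
ee_pos: [0.4849, -0.3065, 0.2253]
eef_rot: [-3.141, -0.0, 1.984]
force: [-0.3, -0.3, -2.5]
grip_width: 0.0519
grip_force: 34.9
time_s: 24.45
ee_pos: [0.4848, -0.3065, 0.2253]
eef_rot: [-3.141, 0.0, 0.937]
force: [0.3, -0.1, -3.3]
grip_width: 0.0513
grip_force: 34.9
time_s: 25.25
ee_pos: [0.4848, -0.3065, 0.2253]
eef_rot: [-3.141, 0.0, -0.11]
force: [0.6, 0.2, -2.5]
grip_width: 0.0521
grip_force: 34.9
shift [0.03 0.01 0.74] turn [-0.     0.    -0.005]
```

Now lower and insert (tool +x is into the sleeve).

```bash
python3 -m jog '[[0,0,0.4,0,0,-0.005],[0,0,0.78,0,0,-0.005],[1,0,0.78,0,0,-0.005],[2,0,0.78,0,0,-0.005],[3,0,0.78,0,0,-0.005],[3.6,0,0.78,0,0,-0.005],[4.2,0,0.78,0,0,-0.005],[4.8,0,0.78,0,0,-0.005]]' - 20; python3 -m jog '[[0.7,0,0,0,0,0],[1.4,0,0,0,0,0],[2,0,0,0,0,0],[2.5,0,0,0,0,0],[2.5,0,0,0,0,0]]'; python3 - <<'E'
from h import *
print(wj(Mi,ctrl.get_obs()['ee_pos']))
E
```

```text
time_s: 26.05
ee_pos: [0.5328, -0.3117, 0.2178]
eef_rot: [3.141, 0.001, -0.097]
force: [-6.6, 0.6, 6.5]
grip_width: 0.0517
grip_force: 20.0
time_s: 26.55
ee_pos: [0.5581, -0.3141, 0.2179]
eef_rot: [3.141, -0.001, -0.097]
force: [1.9, -1.1, 2.4]
grip_width: 0.0518
grip_force: 20.0
[-0.0047  0.0002]
```

```bash
python3 -m jog '[[0,0,0,0,0,0],[0,0,0,0,0,0],[0,0,0,0,0,0],[-1,0,0,0,0,0.004],[-2.5,0,0,0,0,0.008],[-4,0,0,0,0,0.008],[-4.7,0,0,0,0,0.008],[-4.7,0,0,0,0,0.008]]' 75; python3 -m jog '[[0,0,0,0,0,0],[0,0,0,0,0,0],[0,0,0,0,0,0],[0,0,0,0,0,0],[0,0,0,0,0,0]]' 0 25; python3 -m jog '[[0.8,0,0,0,0,0],[1.6,0,0,0,0,0],[2.4,0,0,0,0,0],[3.2,0,0,0,0,0],[3.8,0,0,0,0,0],[4.3,0,0,0,0,0],[4.6,0,0,0,0,0]]'; python3 -m jog '[[0.05,0,0,0,0,0],[0.1,0,0,0,0,0],[0.15,0,0,0,0,0],[0.2,0,0,0,0,0],[0.2,0,0,0,0,0]]'; python3 - <<'E'
from h import *
print(wj(Mi,ctrl.get_obs()['ee_pos']))
E
```

```text
time_s: 27.35
ee_pos: [0.5104, -0.3094, 0.2178]
eef_rot: [-3.142, 0.0, -0.108]
force: [-0.5, 0.4, -0.1]
grip_width: 0.0704
grip_force: 0.0
time_s: 27.85
ee_pos: [0.511, -0.3093, 0.2176]
eef_rot: [3.142, -0.0, -0.107]
force: [2.3, 0.0, -0.6]
grip_width: 0.0521
grip_force: 25.0
time_s: 28.55
ee_pos: [0.5569, -0.3143, 0.2176]
eef_rot: [3.142, 0.0, -0.107]
force: [-4.0, -0.9, 2.8]
grip_width: 0.0518
grip_force: 25.0
time_s: 29.05
ee_pos: [0.5585, -0.3145, 0.2176]
eef_rot: [-3.142, -0.0, -0.107]
force: [-2.4, 0.6, -0.1]
grip_width: 0.0517
grip_force: 25.0
[-0.0042 -0.0001]
```

```bash
python3 -m jog '[[0.05,0,0,0,0,0],[0.1,0,0,0,0,0],[0.15,0,0,0,0,0],[0.2,0,0,0,0,0],[0.2,0,0,0,0,0]]' | grep -E "ee_pos|force";for i in 1 2; do python3 -m jog '[[0.05,0,0,0,0,0],[0.1,0,0,0,0,0],[0.1,0,0,0,0,0]]' | grep -E "ee_pos|force"; done
```

```text
ee_pos: [0.5606, -0.3147, 0.2176]
force: [-1.3, -0.2, -0.2]
grip_force: 25.0
ee_pos: [0.5615, -0.3148, 0.2176]
force: [-2.5, 0.3, -0.3]
grip_force: 25.0
ee_pos: [0.5625, -0.3149, 0.2176]
force: [-1.4, 0.8, -1.0]
grip_force: 25.0
```

```bash
for i in 1 2 3 4; do python3 -m jog '[[0.05,0,0,0,0,0],[0.1,0,0,0,0,0],[0.12,0,0,0,0,0]]' | grep -E "ee_pos|^force"; done
```

```text
ee_pos: [0.5637, -0.315, 0.2176]
force: [-1.1, -0.5, -1.4]
ee_pos: [0.5649, -0.3151, 0.2176]
force: [-2.2, 0.1, -0.8]
ee_pos: [0.5657, -0.3153, 0.2176]
force: [-9.5, 2.5, 3.3]
ee_pos: [0.5663, -0.3154, 0.2176]
force: [-17.1, 4.6, 7.8]
```

```bash
python3 -m jog '[[-0.15,0,0,0,0,0],[-0.15,0,0,0,0,0],[-0.15,0,0,0,0,0],[-0.15,0,-4,0,0,0],[-0.15,0,-8.5,0,0,0],[-2,0,-12,0,0,0],[-6,0,-15,0,0,0],[-10,0,-15,0,0,0]]' 100; python3 - <<'E'
from h import *
label(Mi,(-.03,.015,-.034,.034));label(N,(-.03,.015,-.028,.028))
c=cam('top');a=cv2.convertScaleAbs(cv2.resize(c['img'][100:210,270:350],None,fx=5,fy=5,interpolation=2),alpha=2)
d=cam('scene');b=cv2.convertScaleAbs(cv2.resize(d['img'][170:270,155:265],None,fx=3.6,fy=5.5,interpolation=2),alpha=2)
cv2.imwrite('pics/a5.png',np.hstack([a,b]));print(a.shape)
E
```

```text
time_s: 32.15
ee_pos: [0.4671, -0.3045, 0.3717]
eef_rot: [3.138, -0.006, -0.106]
force: [0.4, -1.0, -1.4]
grip_width: 0.0939
grip_force: 0.0
label in jig mm [-7.4 -9.4] size [47. 58.] ang -0.0
label in jig mm [ 1.3 -1. ] size [31.1 30.3] ang 89.2
(550, 400, 3)
```

View pics/a5.png

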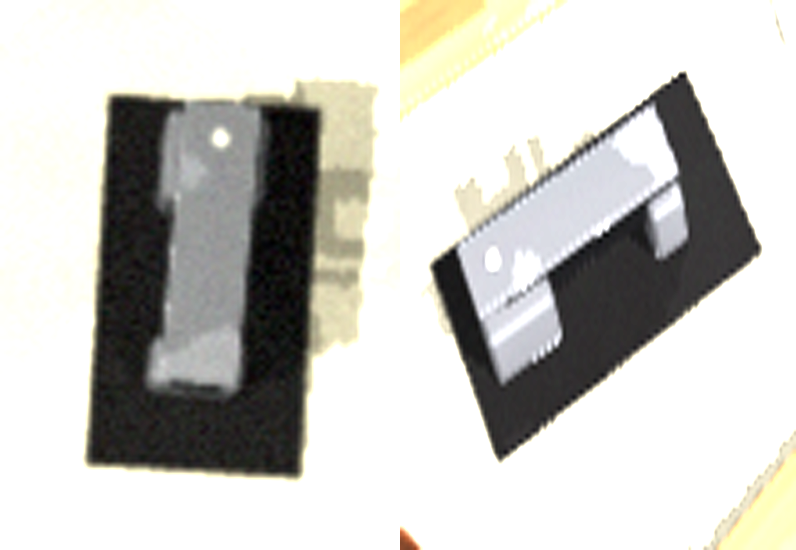

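```bash
cat >> h.py <<'E'
CAP=[(.075,.021),(.075,-.021),(-.075,.021),(-.075,-.021)]
E
python3 - <<'E'
from h import *
c=cam('top');d=cam('scene')
P=[onz(c,270+X/5-.4,100+Y/5-.4,.068) for X,Y in [(186,100),(266,103),(163,380),(241,384)]]
Q=[onz(d,155+(X-400)/3.6-.4,170+Y/5.5-.4,.068) for X,Y in [(483,318),(457,243),(680,180),(652,105)]]
for p in(P,Q):
    t,th,r=fit2(CAP,p);print(t.round(4),round(th,4),r.round(1).tolist())
Mt=[(.105,.06),(.105,-.06),(-.105,.06),(-.105,-.06)]
P=[onz(c,270+X/5-.4,100+Y/5-.4,.006) for X,Y in [(110,95),(320,105),(88,463),(300,475)]]
t,th,r=fit2(Mt,P);print('mat',t.round(4),round(th,4),r.round(1).tolist())
Q=[onz(d,155+(X-400)/3.6-.4,170+Y/5.5-.4,.006) for X,Y in [(500,460),(432,263),(760,252),(685,73)]]
t,th,r=fit2(Mt,Q);print('mat',t.round(4),round(th,4),r.round(1).tolist())
E
```

```text
[ 0.6059 -0.1184] -0.1158 [[1.2, -0.1], [-0.8, 0.5], [0.5, 0.2], [-0.9, -0.6]]
[ 0.6068 -0.1142] -0.1344 [[2.4, -1.0], [1.3, 0.7], [-2.1, -1.6], [-1.6, 1.9]]
mat [ 0.594  -0.1186] -0.0888 [[1.8, 1.1], [0.5, -0.9], [-1.0, 0.8], [-1.3, -1.0]]
mat [ 0.5948 -0.1166] -0.0988 [[2.3, 0.9], [2.1, -1.4], [-2.2, 1.9], [-2.2, -1.4]]
```

```bash
python3 - <<'E'
from h import *
S=((.6063,-.1165),-.12)
go(*jw(S,-.010),.15,-.12)
go(*jw(S,-.010),.046,-.12)
E
```

```text
shift [ 10.68 -20.21   3.73] turn [ 0.    -0.001  0.013]
shift [ 10.67 -20.21  14.13] turn [ 0.    -0.001  0.013]
```

```bash
python3 -m jog '[[2,-3.5,0,0,0,0],[4,-7.5,0,0,0,0.013],[6,-11.5,0,0,0,0.013],[8.2,-15.5,0,0,0,0.013],[10,-19,1,0,0,0.013],[10.6,-20.2,3.5,0,0,0.013],[10.6,-20.2,3.5,0,0,0.013]]'; python3 - <<'E'
from h import *
S=((.6063,-.1165),-.12)
go(*jw(S,-.010),.046,-.12)
label(Mi,(-.03,.015,-.034,.034))
c=cam('scene');b=cv2.resize(c['img'][120:270,120:270],None,fx=4,fy=4,interpolation=2);cv2.imwrite('pics/a6.png',b)
E
```

```text
time_s: 33.15
ee_pos: [0.5959, -0.1131, 0.3289]
eef_rot: [-3.141, 0.006, -0.117]
force: [-0.8, -1.0, -0.6]
grip_width: 0.0942
grip_force: 0.0
shift [ 0.13  0.22 10.25] turn [-0.001  0.006  0.003]
label in jig mm [-7.2 12.1] size [46.4 38.9] ang 0.9
```

View pics/a6.png

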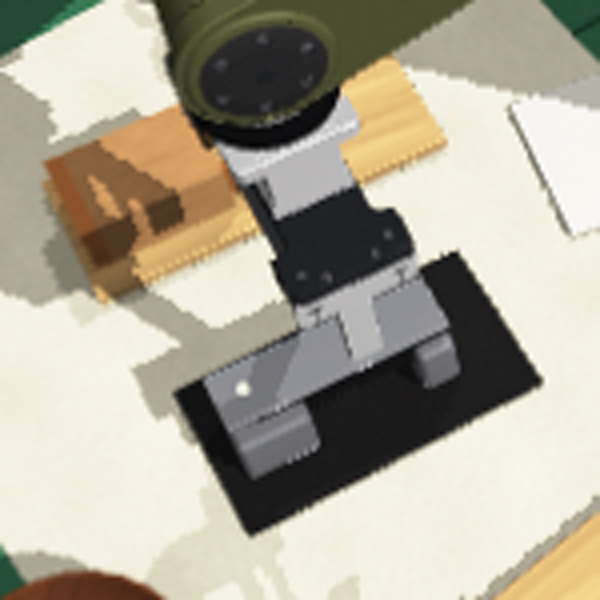

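```bash
python3 -m jog '[[0,0.1,2,0,0,0],[0.1,0.2,5,0,0,0],[0.1,0.2,8,0,0,0],[0.1,0.2,9.7,0,0,0],[0.1,0.2,10.2,0,0,0],[0.1,0.2,10.2,0,0,0]]' && python3 -m jog '[[0,0,0,0,0,0],[0,0,0,0,0,0],[0,0,0,0,0,0],[0,0,0,0,0,0],[0,0,0,0,0,0],[0,0,0,0,0,0],[0,0,0,0,0,0],[0,0,0,0,0,0]]' 0 40 && python3 -m jog '[[0,0,-0.3,0,0,0],[0,0,-1,0,0,0],[0,0,-3,0,0,0],[0,0,-6,0,0,0],[0,0,-9,0,0,0],[0,0,-10.5,0,0,0],[0,0,-10.5,0,0,0],[0,0,-10.5,0,0,0]]'; python3 - <<'E'
from h import *
c=cam('scene');b=cv2.convertScaleAbs(cv2.resize(c['img'][130:270,120:270],None,fx=4,fy=4,interpolation=2),alpha=1.3);cv2.imwrite('pics/a7.png',b)
label(Mi,(-.03,.015,-.034,.034));print(ctrl.get_obs()['moment'])
E
```

```text
time_s: 33.85
ee_pos: [0.5957, -0.1182, 0.2314]
eef_rot: [3.142, -0.001, -0.121]
force: [0.3, 0.4, 0.2]
grip_width: 0.0941
grip_force: 0.0
time_s: 34.65
ee_pos: [0.5956, -0.1172, 0.2308]
eef_rot: [-3.141, -0.0, -0.12]
force: [-1.0, 1.9, 2.1]
grip_width: 0.0414
grip_force: 40.0
time_s: 35.45
ee_pos: [0.5954, -0.1173, 0.3345]
eef_rot: [-3.141, 0.001, -0.12]
force: [0.7, 0.6, -3.3]
grip_width: 0.041
grip_force: 40.0
label in jig mm [-7.   3.8] size [46.4 55.6] ang 0.9
[ 0.07160897  0.04786687 -0.01421618]
```

View pics/a7.png

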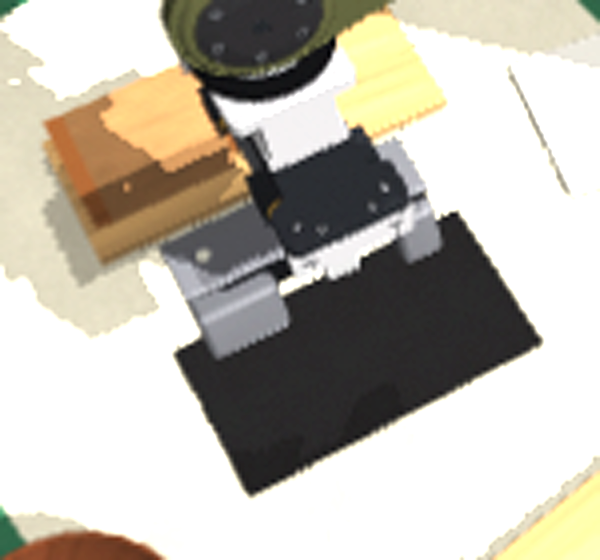

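The grip width of 41 mm means the pads caught the cap (42 mm) and not the handle (30 mm), so I'll set the scanner down and regrip about 10 mm lower.

```bash
python3 -m jog '[[0,0,3,0,0,0],[0,0,6,0,0,0],[0,0,8.5,0,0,0],[0,0,9.7,0,0,0],[0,0,10.2,0,0,0],[0,0,10.45,0,0,0],[0,0,10.45,0,0,0]]' && python3 -m jog '[[0,0,0,0,0,0],[0,0,0,0,0,0],[0,0,0,0,0,0],[0,0,0.4,0,0,0],[0,0,1,0,0,0],[0,0,1,0,0,0]]' 75 && python3 -m jog '[[0,0,0,0,0,0],[0,0,0,0,0,0],[0,0,0,0,0,0],[0,0,0,0,0,0],[0,0,0,0,0,0],[0,0,0,0,0,0],[0,0,0,0,0,0],[0,0,0,0,0,0]]' 0 40
```

```text
time_s: 36.25
ee_pos: [0.5958, -0.1174, 0.2318]
eef_rot: [3.141, -0.001, -0.12]
force: [1.6, -0.4, -3.0]
grip_width: 0.0411
grip_force: 40.0
time_s: 36.85
ee_pos: [0.5953, -0.1173, 0.22]
eef_rot: [-3.141, 0.002, -0.12]
force: [-0.3, -0.0, 0.5]
grip_width: 0.0708
grip_force: 0.0
time_s: 37.65
ee_pos: [0.5957, -0.1172, 0.2214]
eef_rot: [-3.141, -0.0, -0.12]
force: [0.1, 2.9, 4.0]
grip_width: 0.0416
grip_force: 40.0
```

```bash
python3 -m jog '[[0,0,0,0,0,0],[0,0,0,0,0,0],[0,0,0,0,0,0],[0,0,0.4,0,0,0],[0,0,0.9,0,0,0],[0,0,0.9,0,0,0]]' 75 && python3 -m jog '[[0,0,0,0,0,0],[0,0,0,0,0,0],[0,0,0,0,0,0],[0,0,0,0,0,0],[0,0,0,0,0,0],[0,0,0,0,0,0],[0,0,0,0,0,0],[0,0,0,0,0,0]]' 0 40; python3 - <<'E'
from h import *
c=cam('scene');b=cv2.convertScaleAbs(cv2.resize(c['img'][150:250,150:260],None,fx=6,fy=6,interpolation=2),alpha=1.3);cv2.imwrite('pics/a8.png',b)
E
```

```text
time_s: 38.25
ee_pos: [0.5953, -0.1173, 0.2111]
eef_rot: [-3.141, 0.002, -0.12]
force: [0.4, 1.3, 0.0]
grip_width: 0.0702
grip_force: 0.0
time_s: 39.05
ee_pos: [0.5956, -0.1172, 0.2124]
eef_rot: [-3.142, -0.0, -0.12]
force: [-0.7, 2.4, 3.7]
grip_width: 0.0412
grip_force: 40.0
```

View pics/a8.png

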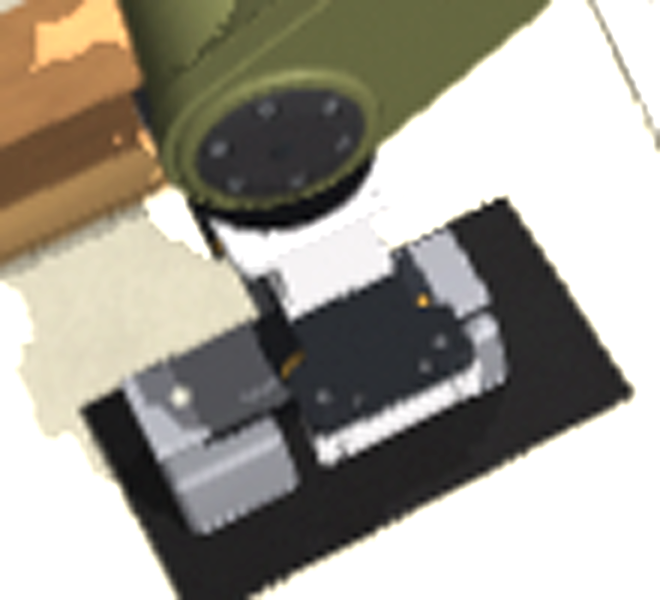

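```bash
python3 -m jog '[[0,0,0,0,0,0],[0,0,0,0,0,0],[0,0,0,0,0,0],[0,0,-1,0,0,0],[0,0,-2.5,0,0,0],[0,0,-3,0,0,0],[0,0,-3,0,0,0]]' 75 && python3 -m jog '[[0,0,0,0,0,0],[0,0,0,0,0,0],[0,0,0,0,0,0],[0,0,0,0,0,0],[0,0,0,0,0,0],[0,0,0,0,0,0]]' 0 55 && python3 -m jog '[[0,0,-0.2,0,0,0],[0,0,-0.6,0,0,0],[0,0,-1.5,0,0,0],[0,0,-3,0,0,0],[0,0,-5,0,0,0],[0,0,-7.5,0,0,0],[0,0,-9,0,0,0],[0,0,-10.5,0,0,0]]'; python3 - <<'E'
from h import *
N2=jw(N,.000,-.001);print(N2)
# grasp point: window 60 mm ahead of grasp along tool x
th=.106; g=N2-.060*np.array([np.cos(th),np.sin(th)]); o=ctrl.get_obs()
go(*g,o['ee_pos'][2]-ctrl.tcp_to_grasp,th)
print(o['moment'])
E
```

```text
time_s: 39.8
ee_pos: [0.5958, -0.1174, 0.2438]
eef_rot: [3.141, -0.002, -0.12]
force: [0.1, 0.9, -0.6]
grip_width: 0.0704
grip_force: 0.0
time_s: 40.4
ee_pos: [0.5956, -0.1172, 0.242]
eef_rot: [-3.141, 0.0, -0.12]
force: [0.0, 1.7, -0.3]
grip_width: 0.041
grip_force: 55.0
time_s: 41.2
ee_pos: [0.5955, -0.1173, 0.3488]
eef_rot: [3.141, -0.001, -0.12]
force: [0.0, -0.5, -2.7]
grip_width: 0.0412
grip_force: 55.0
[0.6162058  0.11360561]
shift [-6.560e+00 -2.183e+01 -1.000e-02] turn [ 0.    -0.001 -0.226]
[0.0897838  0.01134269 0.03787916]
```

```bash
python3 -m jog '[[-0.5,-1.5,0,0,0,0],[-1.2,-4,0,0,0,0],[-2,-6.7,0,0,0,0],[-2.8,-9.5,0,0,0,0],[-3.7,-12.3,0,0,0,0],[-4.5,-15,0,0,0,0],[-5.3,-17.6,0,0,0,0],[-5.8,-19.4,0,0,0,0]]' && python3 -m jog '[[-0.4,-1.2,0,0,0,-0.03],[-0.7,-2.1,0.2,0,0,-0.07],[-0.8,-2.4,0.4,0,0,-0.12],[-0.8,-2.4,0.5,0,0,-0.17],[-0.8,-2.4,0.5,0,0,-0.21],[-0.8,-2.4,0.5,0,0,-0.226],[-0.8,-2.4,0.5,0,0,-0.226],[-0.8,-2.4,0.5,0,0,-0.226]]'; python3 - <<'E'
from h import *
th=.106; g=jw(N,.000,-.001)-.060*np.array([np.cos(th),np.sin(th)])
go(*g,.342-ctrl.tcp_to_grasp,th)
c=cam('top');a=cv2.convertScaleAbs(cv2.resize(c['img'][80:210,190:270],None,fx=4,fy=4,interpolation=2),alpha=1.4)
d=cam('scene');b=cv2.convertScaleAbs(cv2.resize(d['img'][210:340,180:295],None,fx=4,fy=4,interpolation=2),alpha=1.4)
cv2.imwrite('pics/a9.png',np.hstack([a,b]))
E
```

```text
time_s: 42.0
ee_pos: [0.5603, 0.0845, 0.3464]
eef_rot: [3.142, 0.002, -0.119]
force: [0.8, 0.0, -2.8]
grip_width: 0.0413
grip_force: 55.0
time_s: 42.8
ee_pos: [0.5562, 0.1069, 0.342]
eef_rot: [3.142, 0.0, 0.105]
force: [-0.2, -0.4, -1.6]
grip_width: 0.0413
grip_force: 55.0
shift [ 0.04 -0.03  0.  ] turn [ 0.     0.    -0.001]
```

View pics/a9.png

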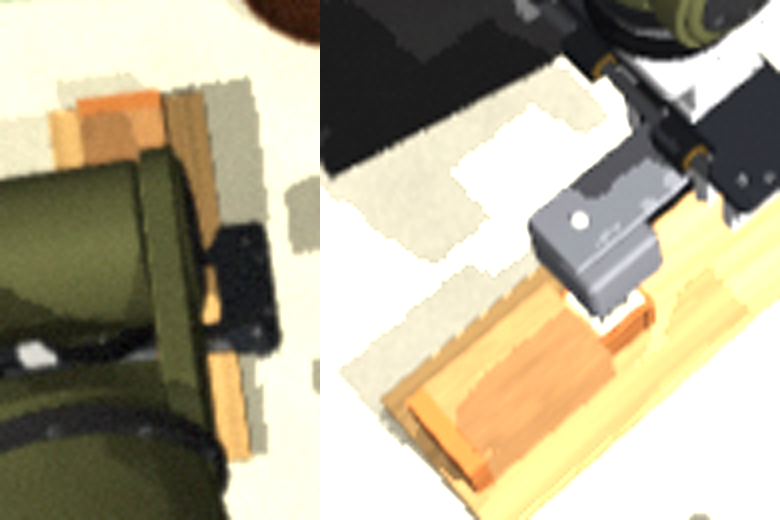

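```bash
python3 - <<'E'
from h import *
c=cam('top');d=cam('scene')
S=((.6063,-.1165),-.12)
a=wj(S,onz(c,270+220/5-.4,100+137/5-.4,.068));b=wj(S,onz(d,155+90/3.6-.4,170+260/5.5-.4,.068));print(a,b)
o=ctrl.get_obs();th=o['eef_rot'][2];e=o['ee_pos'][:2]
sc=(e+.010*np.array([np.cos(th),np.sin(th)]),th)
for z in(.158,.168,.178): print(z,wj(sc,onz(d,180+260/4-.4,210+221/4-.4,z)))
E
```

```text
[ 0.0555 -0.0003] [ 0.0575 -0.0014]
0.158 [ 0.0544 -0.0048]
0.168 [ 0.0565 -0.0011]
0.178 [0.0585 0.0026]
```

```bash
for i in 1 2 3 4; do python3 -m jog '[[0,0,0,0,0,0],[0,0,0,0,0,0],[0,0,0,0,0,0],[0,0,0,0,0,0],[0,0,0,0,0,0],[0,0,0,0,0,0],[0,0,0,0,0,0],[0,0,0,0,0,0]]' | grep -E "ee_pos|grip"; done; python3 - <<'E'
from h import *
label(Mi,(-.03,.015,-.034,.034))
th=-.105; g=jw(Mi,.000,0)-.060*np.array([np.cos(th),np.sin(th)])
go(*g,.342-ctrl.tcp_to_grasp,th)
E
```

```text
ee_pos: [0.5562, 0.107, 0.3421]
grip_width: 0.041
grip_force: 55.0
ee_pos: [0.5562, 0.107, 0.3422]
grip_width: 0.041
grip_force: 55.0
ee_pos: [0.5562, 0.107, 0.3421]
grip_width: 0.0411
grip_force: 55.0
ee_pos: [0.5562, 0.107, 0.3421]
grip_width: 0.0408
grip_force: 55.0
label in jig mm [-7.4 -9.4] size [47. 58.] ang -0.0
shift [-9.670e+00  4.076e+01  1.000e-02] turn [-0.    -0.     0.211]
```

```bash
python3 - <<'E'
from h import *
c=cam('scene');im=c['img'];u,v=map(int,proj(c,[*jw(Mi,0),.046]));print(u,v)
t=cam('top');p,q=map(int,proj(t,[*jw(Mi,0),.046]));print(p,q)
b=cv2.convertScaleAbs(cv2.resize(im[v-35:v+35,u-40:u+40],None,fx=5,fy=5,interpolation=2),alpha=1.3)
a=cv2.convertScaleAbs(cv2.resize(t['img'][q-35:q+35,p-40:p+40],None,fx=5,fy=5,interpolation=2),alpha=1.3)
cv2.imwrite('pics/b1.png',np.hstack([a,b]))
E
```

```text
178 151
385 163
```

View pics/b1.png

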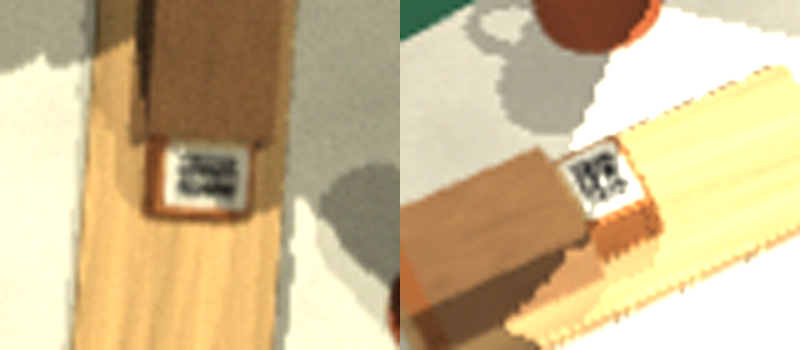

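```bash
python3 - <<'E'
from h import *
c=cam('scene');t=cam('top')
print(wj(Mi,onz(t,345+206/5-.4,128+175/5-.4,.046)),wj(Mi,onz(c,138+203/5-.4,116+184/5-.4,.046)))
E
```

```text
[ 0.0016 -0.0016] [0.0015 0.0016]
```

```bash
python3 -m jog '[[-0.3,1.5,0,0,0,0],[-0.9,4,0,0,0,0],[-1.6,7,0,0,0,0],[-2.4,10,0,0,0,0],[-3.1,13,0,0,0,0],[-3.8,16,0,0,0,0],[-4.5,19,0,0,0,0],[-5,21,0,0,0,0]]' && python3 -m jog '[[-0.7,3,0,0,0,0],[-1.4,6,0,0,0,0],[-2.1,9,0,0,0,0],[-2.8,12,0,0,0,0],[-3.5,15,0,0,0,0],[-4.1,17.5,0,0,0,0],[-4.5,19.2,0,0,0,0],[-4.65,19.75,0,0,0,0]]' && python3 -m jog '[[0,0,0,0,0,0.04],[0,0,0,0,0,0.09],[0,0,0,0,0,0.14],[0,0,0,0,0,0.18],[0,0,0,0,0,0.205],[0,0,0,0,0,0.211],[0,0,0,0,0,0.211],[0,0,0,0,0,0.211]]'; python3 - <<'E'
from h import *
th=-.105; g=jw(Mi,.0005,0)-.060*np.array([np.cos(th),np.sin(th)])
go(*g,.342-ctrl.tcp_to_grasp,th)
c=cam('scene');im=c['img'];o=ctrl.get_obs();th=o['eef_rot'][2];e=o['ee_pos'][:2]
sc=(e+.010*np.array([np.cos(th),np.sin(th)]),th);u,v=map(int,proj(c,[*jw(sc,.056),.168]));print(u,v)
b=im[v-12:v+12,u-12:u+12].max(2);k=np.unravel_index(b.argmax(),b.shape);print(k,b.max(),wj(sc,onz(c,u-12+k[1],v-12+k[0],.168)))
cv2.imwrite('pics/b2.png',cv2.convertScaleAbs(cv2.resize(im[v-40:v+60,u-50:u+80],None,fx=5,fy=5,interpolation=2),alpha=1.3))
E
```

```text
time_s: 47.25
ee_pos: [0.5279, -0.1096, 0.3422]
eef_rot: [3.141, -0.0, 0.104]
force: [0.1, 0.4, -2.0]
grip_width: 0.041
grip_force: 55.0
time_s: 48.05
ee_pos: [0.5026, -0.31, 0.342]
eef_rot: [3.142, 0.0, 0.104]
force: [0.4, 0.1, -2.7]
grip_width: 0.0409
grip_force: 55.0
time_s: 48.85
ee_pos: [0.5033, -0.3083, 0.3422]
eef_rot: [-3.142, 0.0, -0.104]
force: [0.3, -0.5, -2.0]
grip_width: 0.0408
grip_force: 55.0
shift [0.03 0.03 0.02] turn [-0.     0.     0.001]
165 123
(np.int64(23), np.int64(3)) 241 [0.09   0.0178]
```

View pics/b2.png

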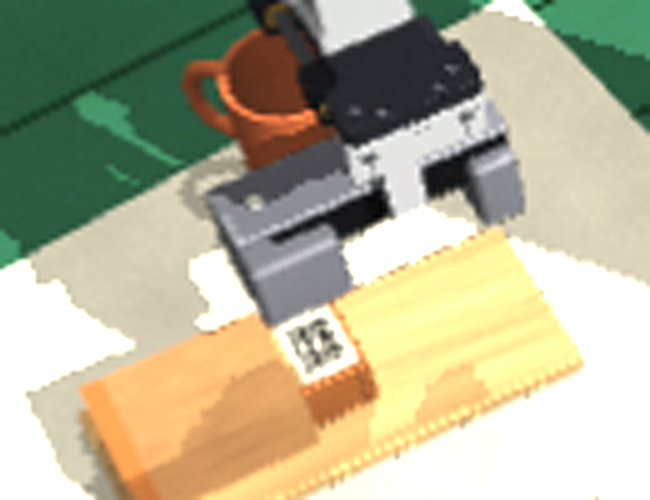

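Scanner level over the middle label; its dot at (166,123) matches the prediction (165,123). Holding.

```bash
for i in 1 2 3 4; do python3 -m jog '[[0,0,0,0,0,0],[0,0,0,0,0,0],[0,0,0,0,0,0],[0,0,0,0,0,0],[0,0,0,0,0,0],[0,0,0,0,0,0],[0,0,0,0,0,0],[0,0,0,0,0,0]]' | grep -E "ee_pos|grip"; done; python3 - <<'E'
from h import *
go(.592,-.1170,.348-ctrl.tcp_to_grasp,-.105)
E
```

```text
ee_pos: [0.5033, -0.3084, 0.3421]
grip_width: 0.041
grip_force: 55.0
ee_pos: [0.5032, -0.3084, 0.3421]
grip_width: 0.0406
grip_force: 55.0
ee_pos: [0.5032, -0.3084, 0.3421]
grip_width: 0.041
grip_force: 55.0
ee_pos: [0.5032, -0.3084, 0.3422]
grip_width: 0.0413
grip_force: 55.0
shift [  6.82 -19.96  -0.58] turn [ 0.  0. -0.]
```

```bash
python3 -m jog '[[0.5,-1.5,0,0,0,0],[1.4,-4.2,0,0,0,0],[2.3,-7.2,0,0,0,0],[3.3,-10.2,0,0,0,0],[4.3,-13.2,0,0,0,0],[5.3,-16.2,0,0,0,0],[6.1,-18.9,0,0,0,0],[6.4,-20,0,0,0,0]]' && python3 -m jog '[[0,0,1,0,0,0],[0,0,3,0,0,0],[0,0,5,0,0,0],[0,0,7,0,0,0],[0,0,8.5,0,0,0],[0,0,9.4,0,0,0],[0,0,9.8,0,0,0],[0,0,10,0,0,0]]' && python3 -m jog '[[0,0,0.05,0,0,0],[0,0,0.1,0,0,0],[0,0,0.1,0,0,0],[0,0,0.1,0,0,0]]'
```

```text
time_s: 52.9
ee_pos: [0.5886, -0.1133, 0.3421]
eef_rot: [-3.141, -0.0, -0.103]
force: [-0.4, -0.9, -2.0]
grip_width: 0.041
grip_force: 55.0
time_s: 53.7
ee_pos: [0.588, -0.1165, 0.2422]
eef_rot: [3.142, -0.0, -0.105]
force: [0.0, -0.2, -1.8]
grip_width: 0.041
grip_force: 55.0
time_s: 54.1
ee_pos: [0.588, -0.1162, 0.2419]
eef_rot: [3.141, -0.001, -0.105]
force: [-2.3, 0.3, 4.6]
grip_width: 0.0407
grip_force: 55.0
```

Contact is made; now release, retreat and verify numerically.

```bash
python3 -m jog '[[0,0,0,0,0,0],[0,0,0,0,0,0],[0,0,0,0,0,0],[0,0,0,0,0,0],[0,0,0,0,0,0],[0,0,-3,0,0,0],[0,0,-7,0,0,0],[0,0,-11,0,0,0]]' 100 && python3 -m jog '[[-3,0,-3,0,0,0],[-7,0,-4,0,0,0],[-11,0,-4,0,0,0],[-15,0,-4,0,0,0],[-19,0,-4,0,0,0],[-22,0,-4,0,0,0],[-22,0,-4,0,0,0],[-22,0,-4,0,0,0]]'; python3 - <<'E'
from h import *
label(N,(-.02,.018,-.024,.024));label(Mi,(-.02,.018,-.028,.028))
S=(np.array([.588,-.1162])+.01*np.array([np.cos(.105),-np.sin(.105)]),-.105)
# cap top edges in both views at z=.068, vs expected cap
from ref import edge
for n in('top','scene'):
    c=cam(n)
    for a,b in [(CAP[0],CAP[2]),(CAP[1],CAP[3]),(CAP[0],CAP[1]),(CAP[2],CAP[3])]:
        e=edge(c,S,a,b,.068,w=.008);print(n,np.round(np.array(e[:2])*1000,1),round(e[2],2))
    u,v=map(int,proj(c,[*jw(S,.056),.068]));b=c['img'][v-8:v+9,u-8:u+9].max(2);k=np.unravel_index(b.argmax(),b.shape)
    print(' dot',wj(S,onz(c,u-8+k[1],v-8+k[0],.068)),b.max(),np.median(b))
o=ctrl.get_obs();print(o['time_s'],o['ee_pos'],o['force'])
E
```

```text
time_s: 54.9
ee_pos: [0.5878, -0.1162, 0.3522]
eef_rot: [-3.141, 0.001, -0.105]
force: [0.8, 0.7, 0.5]
grip_width: 0.0942
grip_force: 0.0
time_s: 55.7
ee_pos: [0.3692, -0.0932, 0.3917]
eef_rot: [3.141, -0.002, -0.106]
force: [0.1, 0.2, -0.4]
grip_width: 0.0941
grip_force: 0.0
label in jig mm [ 1.8 -1.4] size [30.9 30.8] ang 1.7
label in jig mm [-2.3 -5.8] size [39.1 50.5] ang 2.1
top [ 1.1 -1.4] 0.57
top [-1.5 -1.1] 0.88
top [7.8 8. ] 0.98
top [ 1.5 -1. ] 0.98
 dot [0.0556 0.0015] 186 87.0
scene [-3.9 -2.3] 0.98
scene [1.4 2.1] 1.0
scene [1.1 1.6] 1.0
scene [2.5 1.7] 1.0
 dot [0.0543 0.0001] 247 139.0
55.9 [ 0.36985235 -0.09322888  0.39096748] [ 0.31138966  0.49547889 -0.21363273]
```

```bash
python3 -c "
from station import ctrl
print(ctrl.hand_in())"
```

```text
the job is handed in; nothing more can be done
None
```

I turned the narrow and middle packs and pushed both home against their stops, scanned their labels in that order, and put the scanner back on its mat on its feet; the wide sleeve was empty, and I handed the job in at about 56 s (no verdict returned).

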